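# Make up a one-kilo lot of scrap brass on the counter scale

### The arm

A 6-joint arm with a two-finger parallel gripper is mounted at the origin on the work surface. World frame = base frame: x ahead of the robot, y to its left, z up, the work surface at z = 0. Lengths are in mm, angles in rad, forces in N, time in s.
With the tool pointing down it reaches from about 300 to 775 mm from the base axis. Payload 14.6 kg.
Tool frame: the origin (TCP) lies between the finger pads; the fingertips stand 8 mm ahead of it and the grasp point (between the pads) lies 11 mm behind it; x points along the fingers, y is the direction in which the jaws open and shut, and the axes are right-handed (so a half turn about x gives the same grasp; the last joint's range is limited). The gripper opens to 94 mm and grips with 3 to 60 N. Pads are 16 mm wide; open, the fingers measure 119 mm over their backs; the gripper's body (75 mm by 177 mm) begins 78 mm behind the grasp point.
Start: joints at [1.213, 0.3, 1.521, -0, 1.321, -0.067], TCP at [157.693, 526.899, 213.446] pointing down, gripper open.
Joint ranges: [-3.03, 3.03], [-0.79, 2.21], [0.23, 2.52], [-1.04, 4.18], [0, 3.07], [-2.55, 2.55]. Speed limits (rad/s): [2.22, 2.22, 2.57, 3.14, 3.14, 3.14].

### API

Orientations are given as [roll, pitch, yaw] about the fixed x, y, z axes, in that order (R = Rz(yaw) Ry(pitch) Rx(roll)).
In Python, from cell import telemetry, camera, calibration, order gives the robot as it stands.
- The arm moves only by the shell command python3 -m handwheel 'ROWS' [FORCE]. ROWS is JSON, a list of rows, each a list of 7 numbers: the turn, a rotation vector about the tool's x, y, z as a fraction of full scale, then the shift along the tool's x, y, z as a fraction of full scale, then the opening, from 0 (shut) to 1 (fully open). A call has 1 to 12 rows; each row is the pose to reach, as a shift and turn from the pose measured when the call began, along the tool's axes at that moment, turning the shorter way round; what a row does not reach only later rows make up. Full scale, the value 1, is 300 mm for a shift and pi rad for a turn. A row lasts 1/8 s, in which the tool goes at most 62.5 mm and 10.7 degrees, less where a joint would pass 70% of its speed; a pose out of reach is approached as far as the arm can. A call with a number of a shift or a turn outside -1 to 1 is refused whole. A call with a gripper value outside its range is refused whole. The fingers move at their own pace and stop on an object; FORCE is the grip in N (left out, the last holds). Time passes only in rows, so rows that repeat a pose let the fingers close. It gives the time, the measured TCP pose, the force and the opening at its end, in the units of the state.
- telemetry.read_state(): the state, without advancing time (a new reading comes with each control period).
- camera(name): name is "scene" or "top" or "wrist"; returns the picture (420x560x3 uint8, red, green, blue); there is no depth.
- calibration(name): a dict with "fov_y" (degrees; the focal length in pixels is half the picture's height over the tangent of half this angle, whatever the lens; pixels are square), "cx", "cy" (the principal point, pixels), "k1" (the pictures are not rectified: a ray, as slopes to the right and down, at radius r is drawn at 1 + k1 r^2 times it, then the intrinsics apply), "position" and "attitude" of the camera in the world. Camera axes: x right, y down, z forward; pixel columns grow to the right and rows downward; lengths in mm; the calibration is good to about 2 mm. A picture is of the moment at which its call begins: read the wrist's pose just before it. calibration takes no time and is no camera call; for the wrist camera it gives the pose at the moment of the call.
- order.sign_off(): hands the job in, once; it reports no verdict.
The state is a dict: "clock": time; "joints": joint angles; "qd": joint speeds; "effort": joint torques, N m; "eef_pos": TCP position; "eef_rot": TCP orientation; "wrist_force": force on the tool from outside, world axes, zero at the start; "moment": the same for the moment, N m; "finger_gap": finger opening in mm.
Only numpy, scipy, OpenCV 4.12 (cv2) and the standard library are available. Lean on these libraries where they do the work, as an engineer would, in place of code of your own. Each camera call takes 0.05 s, during which the arm holds its last target.

### The job

The tin of spoiled key blanks on the counter scale is the start of a one-kilo lot of scrap brass. Add worn brass padlocks from the sloping tray to the weighing tray, laying each one down gently rather than dropping it, until the pointer reaches 1 kg (half a turn, straight down), and then add no more. Leave the tin on the weighing tray, the spare padlocks in their places and everything else on the bench as it is.

Things in the scene. Friction and masses are not known exactly. Their poses are not given: they have to be found in the camera images.
- scale: white spring counter scale, 170 mm tall, fixed; origin under its middle. Low on the side towards the robot (-x) and again on the +x side is the same round dial, 107 mm across, centre 70 mm up, leaning back 20 degrees: 20 marks of 100 g, the four long ones every 500 g, zero at the top, no figures; black pointer whose long thin end reads. Stands left or right, opposite to the sloping tray
- dial (a joint): pointer of the scale, in rad clockwise from zero at the top of the dial, each pointer as seen from its own side; a full turn (6.28) is 2 kg, so 1 kg is half a turn (3.14, straight down). It shows all that lies on the weighing tray (the empty tray reads 0) and settles within about half a second
- pan_floor (a point): middle of the weighing tray's floor (upper face) on top of the scale: flat steel tray 220 mm along its x by 300 mm along its y, rim 10 mm above the floor, z up. The floor is 170 mm over the bench when empty and sinks 15 mm per kg on its spring. The scale is turned up to 0.25 rad
- tin_mid (a point): open round steel tin of spoiled key blanks, 72 mm across, 60 mm tall with its contents, upright in the weighing tray's +x +y corner; the point is 26 mm over its foot. Its weight (about 0.33 to 0.65 kg) differs each time and can only be read off the scale
- rack: sloping wooden bench tray, 246 mm wide (its y), 180 mm deep, 120 mm tall, fixed; origin under its middle, x from its low front edge (towards the robot) to its high back. Its face slopes up at 27 degrees; two ledges, 6 mm high, run across it, each with two padlocks side by side and an 8 mm high divider between. Turned up to 0.25 rad
- padlock1_mid (a point): one of four alike worn brass padlocks, about 0.25 kg; the point is the centre of its brass block, 50 mm (x) by 46 mm (y) by 24 mm thick (z). A 9 mm thick shackle stands out on +y, to 57 mm from the point. It lies flat on the slope: z square to the slope, x up the slope, its lower side against a ledge; 29 mm of free slope above and below (below: past the ledge)
- padlock2_mid (a point): padlock, the same as padlock1, beside it on the lower ledge
- padlock3_mid (a point): padlock, the same as padlock1, on the upper ledge
- padlock4_mid (a point): padlock, the same as padlock1, on the upper ledge
- polish_tin_mid (a point): bystander: flat round polish tin, 79 mm across, 23 mm tall; point half-way up
- brush_mid (a point): bystander: shoe brush 150 by 46 mm, 43 mm tall; point at its middle
- hammer_mid (a point): bystander: hammer 270 mm long lying on the bench; point 12 mm over its origin on the bench
- jar_mid (a point): bystander: brown glass jar 68 mm across, 85 mm tall; point half-way up
- heel_mid (a point): bystander: black rubber heel piece 73 by 62 by 22 mm; point at its middle
- screwdriver_mid (a point): bystander: screwdriver 200 mm long lying on the bench; point at its middle
Mind the look-alikes: they are no part of the job. Leave any turquoise look-alike of the part that bears padlock3_mid alone.

How it is judged:
By the outcome, as a careful person would: the job done as asked, in the order asked, and still so for the second after the job is handed in, with the robot touching nothing.
It also fails if it takes over 72 s, if anything falls off the work surface, if the arm or the gripper's body presses on something with over 40 N, if the wrist force passes 120 N, or if a joint passes its speed limit or range.

## Working session

There is one attempt and no reset: what is moved stays moved. The work goes in short steps, Python scripts to look and compute and a shell command to move; the robot and the scene stay as the last step left them, time stands still between calls to the robot, and variables do not carry over. Pictures are saved under pics/ and viewed, and the job is handed in when it is done.

```bash
ls -la; mkdir -p pics; python3 - <<'E'
from cell import telemetry, camera, calibration, order
import cv2
print(telemetry.read_state())
for n in ("scene","top","wrist"):
    print(n,calibration(n))
    cv2.imwrite(f"pics/a_{n}.png",camera(n)[:,:,::-1])
E
```

```text
total 12
drwxr-xr-x  3 agent agent 4096 Dec  7 01:42 .
drwxr-xr-x 23 root  root  4096 Dec  7 01:42 ..
drwxr-xr-x  2 agent agent 4096 Dec  7 01:42 pics
{'clock': 0.0, 'joints': array([ 1.21341011e+00,  3.00466301e-01,  1.52157392e+00, -1.06249482e-05,
        1.32067712e+00, -6.65930536e-02]), 'qd': array([ 1.54865465e-03, -1.16646323e-04,  6.39793092e-04, -1.29709918e-03,
       -1.67105484e-06,  1.02614913e-03]), 'effort': array([-2.60653462e-03, -5.31811845e+01, -3.52734232e+01,  7.07268412e-02,
        2.45956139e-02, -6.98051076e-05]), 'eef_pos': array([157.60751042, 526.6785722 , 212.89198278]), 'eef_rot': array([-1.62823914,  1.5696716 , -1.91902967]), 'wrist_force': array([-0.78759286, -0.24734123,  0.6697186 ]), 'moment': array([ 0.03180528,  0.01820598, -0.00471907]), 'finger_gap': 93.94982393756833}
scene {'fov_y': 47.347943010286265, 'cx': 271.88406396000437, 'cy': 210.36388955829528, 'k1': -0.11410839167739972, 'position': array([1531.5550695 , -419.1443822 , 1521.31289538]), 'attitude': array([-2.47534846,  0.00343479,  1.1684514 ])}
top {'fov_y': 53.50474141125489, 'cx': 278.3258319816015, 'cy': 209.3822585661598, 'k1': -0.03549970232521197, 'position': array([ 311.25560262,    5.86940682, 1353.10791043]), 'attitude': array([-2.95440257,  0.00503731, -1.58593568])}
wrist {'fov_y': 70.45467027263646, 'cx': 277.0115463469271, 'cy': 210.30917011693387, 'k1': -0.022766349188672246, 'position': array([ 79.98434502, 549.0043942 , 384.56484273]), 'attitude': array([2.86101499e+00, 1.35659234e-03, 1.28058693e+00])}
```

View pics/a_scene.png

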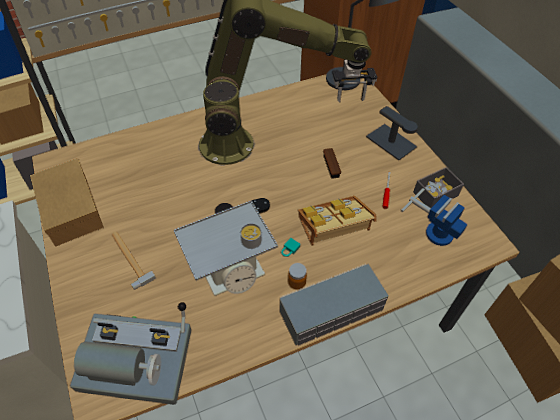

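View pics/a_top.png

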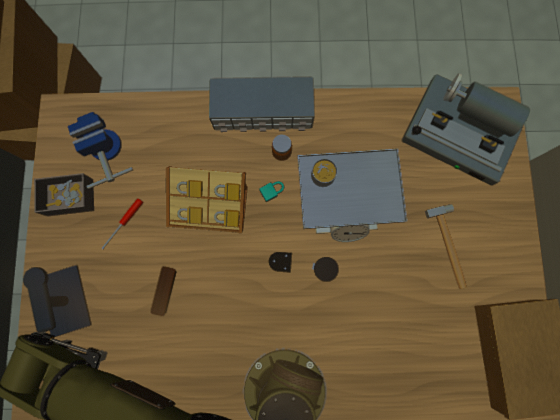

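View pics/a_wrist.png

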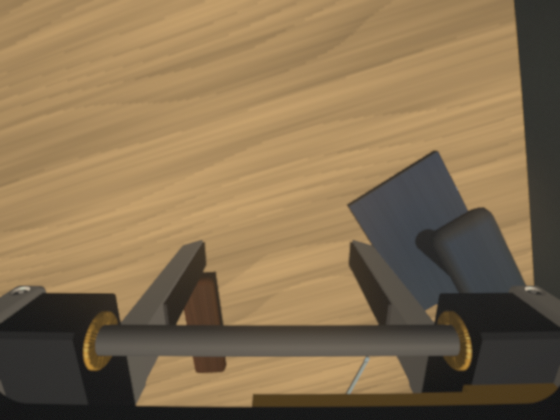

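The top view has +x up and +y left. The rack with 4 padlocks is near px (206,200), and the scale tray is near (352,188) with the tin at (324,172). A turquoise look-alike lies at (272,190). Next: helpers and magnified crops.

```bash
cat > h.py <<'E'
import numpy as np, cv2
from scipy.spatial.transform import Rotation as R
from cell import telemetry, camera, calibration
def cam(n,c=None):
    c=c or calibration(n); f=210/np.tan(np.radians(c['fov_y']/2))
    return c,f,R.from_euler('xyz',c['attitude']).as_matrix()
def ray(n,uv,c=None):
    c,f,A=cam(n,c); p=np.array([(uv[0]-c['cx'])/f,(uv[1]-c['cy'])/f]); q=p.copy()
    for _ in range(20): q=p/(1+c['k1']*(q@q))
    return np.array(c['position']),A@np.array([q[0],q[1],1])
def onz(n,uv,z,c=None):
    o,d=ray(n,uv,c); return o+d*(z-o[2])/d[2]
def onplane(n,uv,p0,nn,c=None):
    o,d=ray(n,uv,c); return o+d*((p0-o)@nn)/(d@nn)
def proj(n,P,c=None):
    c,f,A=cam(n,c); q=A.T@(np.array(P)-c['position']); q=q[:2]/q[2]; q=q*(1+c['k1']*(q@q))
    return q*f+[c['cx'],c['cy']]
def tri(obs):
    M=np.zeros((3,3));b=np.zeros(3)
    for o,d in obs:
        d=d/np.linalg.norm(d);Q=np.eye(3)-np.outer(d,d);M+=Q;b+=Q@o
    return np.linalg.solve(M,b)
def toolR():
    return R.from_euler('xyz',telemetry.read_state()['eef_rot'])
def crop(n,img,x0,y0,x1,y1,s,name):
    k=cv2.resize(img[y0:y1,x0:x1,::-1],None,fx=s,fy=s,interpolation=cv2.INTER_CUBIC); cv2.imwrite(f'pics/{name}.png',k)
E
python3 - <<'E'
import cv2
from h import *
t=cv2.imread('pics/a_top.png')[:,:,::-1]; s=cv2.imread('pics/a_scene.png')[:,:,::-1]
crop('top',t,155,135,425,255,2.9,'b_top'); crop('s',s,160,180,390,310,3.4,'b_scene')
for uv in [(168,167),(245,172),(241,231),(167,224)]: print(onz('top',uv,60))
for uv in [(298,155),(399,151),(406,220),(304,228)]: print(onz('top',uv,177))
E
```

```text
[701.53888116 363.45700297  60.        ]
[680.35832647 114.0154211   60.        ]
[489.25120274 126.57552078  60.        ]
[515.02734313 360.1095689   60.        ]
[696.28151879 -52.03389417 177.        ]
[ 704.11602853 -351.21440767  177.        ]
[ 497.24559768 -356.82460863  177.        ]
[478.93067832 -63.89872368 177.        ]
```

View pics/b_top.png

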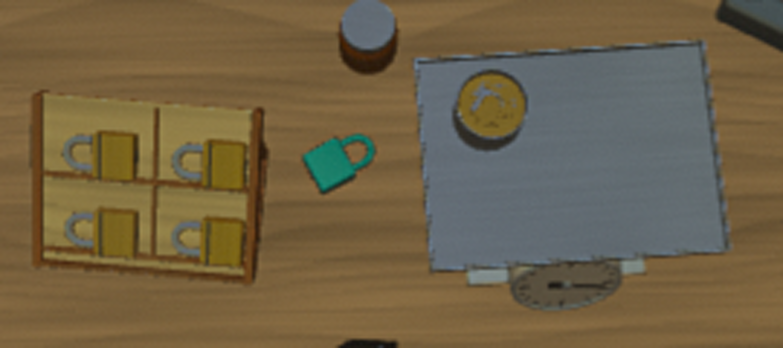

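View pics/b_scene.png

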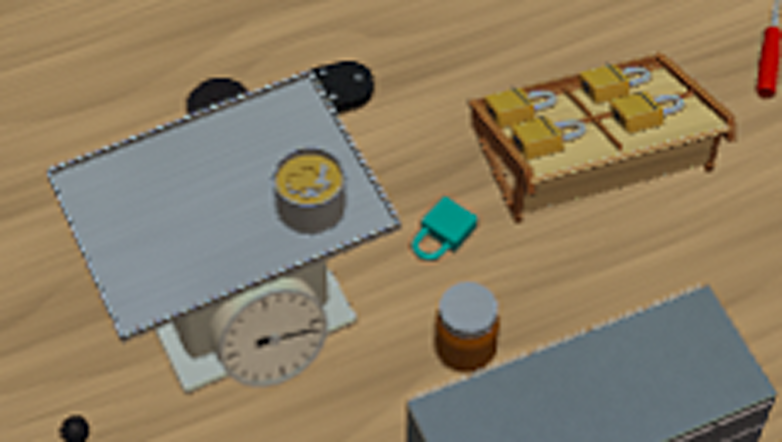

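```bash
python3 - <<'E'
from h import *
T={'A':(116,154),'B':(227,163),'C':(118,232),'D':(224,241)}
S={'A':(637,110),'B':(540,134),'C':(604,80),'D':(510,103)}
P={}
for k in T:
    t=(155+T[k][0]/2.9-.3,135+T[k][1]/2.9-.3); s=(160+S[k][0]/3.4-.3,180+S[k][1]/3.4-.3)
    r1=ray('top',t);r2=ray('scene',s);p=tri([r1,r2]);P[k]=p
    print(k,p.round(1),(proj('top',p)-t).round(1),(proj('scene',p)-s).round(1))
for a,b in [('A','B'),('C','D'),('C','A'),('D','B')]:
    d=P[b]-P[a];print(a,b,d.round(1),np.linalg.norm(d).round(1))
d=P['D']-P['C']+P['B']-P['A'];print('yaw',np.arctan2(d[0],-d[1]))
print(toolR().as_matrix().round(3))
E
```

```text
A [621.3 268.5 101.4] [-0.6 -0.2] [-0.5  0.1]
B [609.7 151.5 103.7] [-1.3 -0.5] [-1.1  0.2]
C [543.5 272.4  63.9] [-0.7 -0.2] [-0.6  0.1]
D [531.6 157.2  65. ] [-0.8 -0.3] [-0.7  0.1]
A B [ -11.7 -117.     2.3] 117.6
C D [ -11.8 -115.3    1.1] 115.9
C A [77.9 -3.9 37.5] 86.5
D B [78.  -5.7 38.7] 87.3
yaw -0.10076755894708359
[[-0.     0.287  0.958]
 [-0.001  0.958 -0.287]
 [-1.    -0.001 -0.   ]]
```

```bash
cat >> h.py <<'E'
def frame(x,y):
    x=x/np.linalg.norm(x); y=y-x*(x@y); y/=np.linalg.norm(y); return np.c_[x,y,np.cross(x,y)]
def go(pos,M):
    s=telemetry.read_state(); T=toolR().as_matrix()
    rv=R.from_matrix(T.T@M).as_rotvec(); sh=T.T@(np.array(pos)-s['eef_pos'])
    print('turn',(rv/np.pi).round(4),'shift',(sh/300).round(4),'deg',np.degrees(np.linalg.norm(rv)).round(1),'mm',np.linalg.norm(sh).round(1),'rows',np.ceil(max(np.degrees(np.linalg.norm(rv))/10.7,np.linalg.norm(sh)/62.5)),'clock',s['clock'])
def rackM(yaw,a=np.radians(27)):
    xr=np.array([np.cos(yaw),np.sin(yaw),0]);z=np.array([0,0,1.])
    n=-np.sin(a)*xr+np.cos(a)*z; up=np.cos(a)*xr+np.sin(a)*z
    return frame(-n,up)
E
python3 - <<'E'
from h import *
M=rackM(-0.10); print(M.round(3))
go(np.array([565,175,83])-M[:,0]*130,M)
E
```

```text
[[ 0.452  0.887 -0.1  ]
 [-0.045 -0.089 -0.995]
 [-0.891  0.454  0.   ]]
turn [ 0.4306 -0.1032  0.1255] shift [ 0.0479 -0.7712  1.4439] deg 82.8 mm 491.3 rows 8.0 clock 0.15
```

```bash
python3 -m handwheel '[[0.43,-0.103,0.125,0,-0.5,0.95,0.75],[0.43,-0.103,0.125,0,-0.5,0.95,0.75],[0.43,-0.103,0.125,0,-0.5,0.95,0.75],[0.43,-0.103,0.125,0,-0.5,0.95,0.75],[0.43,-0.103,0.125,0,-0.5,0.95,0.75],[0.43,-0.103,0.125,0,-0.5,0.95,0.75],[0.43,-0.103,0.125,0,-0.5,0.95,0.75]]'; python3 - <<'E'
from h import *
M=rackM(-0.10)
go(np.array([565,175,83])-M[:,0]*130,M)
E
```

```text
clock: 1.02
eef_pos: [388.4, 300.1, 213.2]
eef_rot: [1.509, 1.135, -0.04]
wrist_force: [0.4, -0.8, 0.1]
finger_gap: 70.3
turn [ 0.0371 -0.0088  0.0111] shift [0.2156 0.3257 0.4026] deg 7.1 mm 168.3 rows 3.0 clock 1.025
```

```bash
python3 -m handwheel '[[0.037,-0.009,0.011,0.216,0.326,0.403,0.75],[0.037,-0.009,0.011,0.216,0.326,0.403,0.75],[0.037,-0.009,0.011,0.216,0.326,0.403,0.75],[0.037,-0.009,0.011,0.216,0.326,0.403,0.75],[0.037,-0.009,0.011,0.216,0.326,0.403,0.75]]'; python3 - <<'E'
from h import *
import json
c=calibration('wrist'); im=camera('wrist'); cv2.imwrite('pics/c_wrist.png',im[:,:,::-1])
np.save('cw.npy',c,allow_pickle=True); print(c); print(telemetry.read_state()['qd'].round(3))
E
```

```text
clock: 1.65
eef_pos: [506.0, 181.0, 198.6]
eef_rot: [1.569, 1.1, -0.102]
wrist_force: [-0.2, 0.4, 0.5]
finger_gap: 70.6
{'fov_y': 70.45467027263646, 'cx': 277.0115463469271, 'cy': 210.30917011693387, 'k1': -0.022766349188672246, 'position': array([436.64300072, 268.32411922, 351.54270703]), 'attitude': array([ 2.85961349, -0.47031744, -0.09917009])}
[ 0.011 -0.003 -0.     0.    -0.003 -0.003]
```

View pics/c_wrist.png

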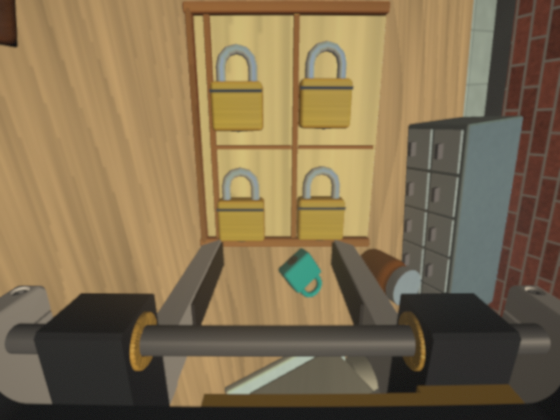

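```bash
python3 - <<'E'
from h import *
im=cv2.imread('pics/c_wrist.png')[:,:,::-1]
crop('w',im,180,0,400,260,3.0,'c_zoom'); 
hsv=cv2.cvtColor(np.ascontiguousarray(im),cv2.COLOR_RGB2HSV)
for uv in [(241,225),(241,180+0),(230,170),(241,115),(270,210)]: print(uv,hsv[uv[1],uv[0]],im[uv[1],uv[0]])
E
```

```text
(241, 225) [ 22 158 173] [173 145  66]
(241, 180) [ 23 106 209] [209 188 122]
(230, 170) [ 21  83 151] [151 137 102]
(241, 115) [ 22 159 172] [172 144  65]
(270, 210) [ 22 108 198] [198 175 114]
```

View pics/c_zoom.png

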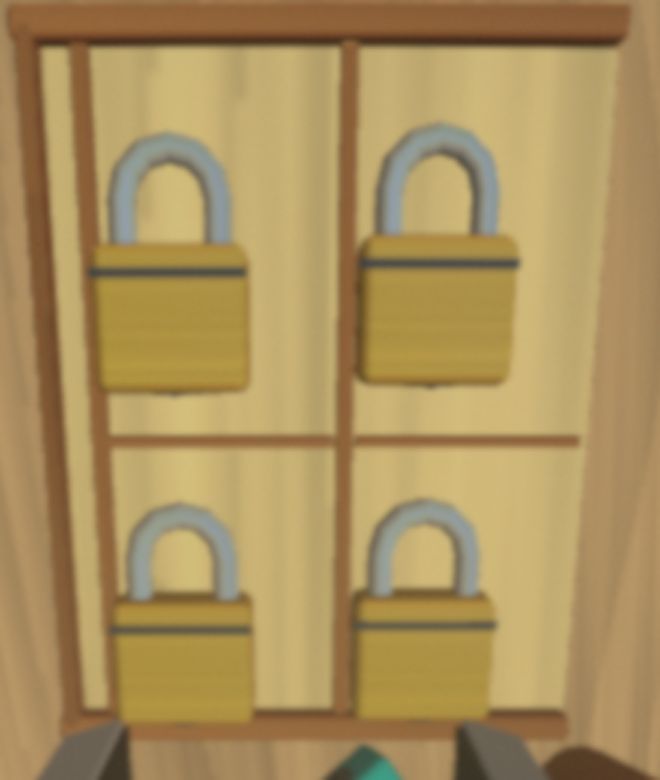

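```bash
python3 - <<'E'
from h import *
c=np.load('cw.npy',allow_pickle=True).item()
T={'A':(116,154),'B':(227,163),'C':(118,232),'D':(224,241)}
S={'A':(637,110),'B':(540,134),'C':(604,80),'D':(510,103)}
W={'A':(437,312),'B':(424.5,658),'C':(172,317),'D':(184,662)}
P={}
for k in T:
    t=(155+T[k][0]/2.9-.3,135+T[k][1]/2.9-.3); s=(160+S[k][0]/3.4-.3,180+S[k][1]/3.4-.3); w=(180+W[k][0]/3-.3,W[k][1]/3-.3)
    r1=ray('top',t);r2=ray('scene',s);r3=ray('wrist',w,c);p=tri([r1,r2,r3]);P[k]=p
    print(k,p.round(1),tri([r1,r3]).round(1),tri([r2,r3]).round(1),(proj('wrist',p,c)-w).round(1))
M=rackM(-.1); n=-M[:,0]
print('n heights',{k:round(float(P[k]@n),1) for k in P})
h=np.mean([P[k]@n for k in P])
Q={}
for k in W:
    w=(180+W[k][0]/3-.3,W[k][1]/3-.3)
    Q[k]=onplane('wrist',w,n*h,n,c); print(k,Q[k].round(1))
for a,b in [('A','B'),('C','D'),('C','A'),('D','B')]:
    d=Q[b]-Q[a];print(a,b,d.round(1),np.linalg.norm(d).round(1))
# block edges of D on plane
for z in [(115,650),(252,650),(184,603),(184,722),(355,650),(494,650)]:
    print(z,(onplane('wrist',(180+z[0]/3-.3,z[1]/3-.3),n*h,n,c)-Q['D'])@M)
E
```

```text
A [620.5 269.4  98.9] [623.1 269.   92.8] [619.8 270.8  98.9] [1.1 0.3]
B [608.6 152.2 100.9] [611.1 149.   93.8] [607.7 154.8 101.5] [1.3 0. ]
C [542.5 274.1  61.3] [547.4 275.4  43.1] [541.9 276.   61.2] [1.  1.8]
D [530.7 158.1  62.5] [532.6 155.9  54. ] [530.1 160.   62.9] [0.9 0.6]
n heights {'A': -179.9, 'B': -178.1, 'C': -178.0, 'D': -176.9}
A [618.5 269.8  99.8]
B [607.4 152.3 100.2]
C [542.  275.8  60.7]
D [530.3 158.4  60.7]
A B [ -11.1 -117.5    0.3] 118.0
C D [-1.170e+01 -1.174e+02  1.000e-01] 118.0
C A [76.5 -6.1 39.1] 86.2
D B [77.1 -6.1 39.4] 86.8
(115, 650) [-6.42388120e-14 -2.47169446e+01 -4.50998201e+00]
(252, 650) [-3.68328961e-14  2.46214112e+01 -4.56647575e+00]
(184, 603) [ 8.71691445e-15  7.23137995e-01 -2.19808895e+01]
(184, 722) [-6.05205177e-14 -7.73025255e-01  2.32498004e+01]
(355, 650) [-4.97117227e-14  6.16661257e+01 -4.60404631e+00]
(494, 650) [ 2.97342992e-14  1.11724080e+02 -4.64820494e+00]
```

```bash
python3 - <<'E'
from h import *
M=rackM(-0.098); n=-M[:,0]; D=np.array([530.4,158.2,60.5])
go(D+n*35,M); go(D-n*7.5,M)
E
```

```text
turn [-0.0003  0.0004  0.0002] shift [ 0.3345 -0.1297  0.0689] deg 0.1 mm 109.6 rows 2.0 clock 1.7
turn [-0.0003  0.0004  0.0002] shift [ 0.4762 -0.1296  0.0687] deg 0.1 mm 149.5 rows 3.0 clock 1.7
```

```bash
python3 -m handwheel '[[0,0,0,0.15,-0.13,0.069,0.75],[0,0,0,0.3,-0.13,0.069,0.75],[0,0,0,0.37,-0.13,0.069,0.75],[0,0,0,0.41,-0.13,0.069,0.75],[0,0,0,0.44,-0.13,0.069,0.75],[0,0,0,0.46,-0.13,0.069,0.75],[0,0,0,0.46,-0.13,0.069,0.75]]' 20; python3 - <<'E'
from h import *
im=camera('wrist'); cv2.imwrite('pics/d_wrist.png',im[:,:,::-1])
M=rackM(-0.098); n=-M[:,0]; D=np.array([530.4,158.2,60.5])
go(D-n*7.5,M); print(telemetry.read_state()['wrist_force'])
E
```

```text
clock: 2.58
eef_pos: [531.5, 158.1, 58.2]
eef_rot: [1.569, 1.1, -0.101]
wrist_force: [-0.3, 0.2, -0.3]
finger_gap: 70.4
turn [-0.0003  0.0004  0.0001] shift [ 0.0171 -0.0002 -0.    ] deg 0.1 mm 5.1 rows 1.0 clock 2.625
[ 0.70427499 -0.19275641  0.08230402]
```

View pics/d_wrist.png

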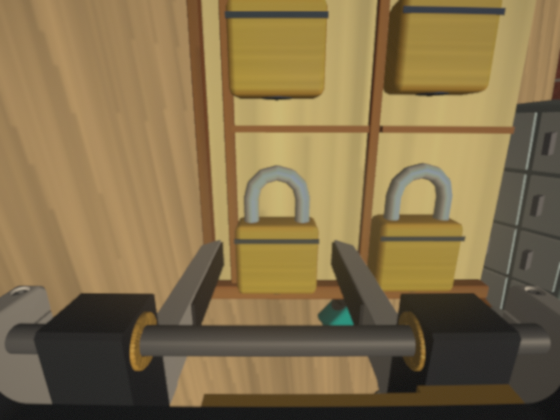

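```bash
python3 - <<'E'
from h import *
s=telemetry.read_state();T=toolR().as_matrix()
for a in (8,0,-11):
  print(a,[proj('wrist',s['eef_pos']+T@np.array([a,b,0])).round(0) for b in (-35,0,35)])
c=calibration('wrist')
M=rackM(-0.098); n=-M[:,0]; D=np.array([530.4,158.2,60.5])
for h in (0,-4,4): print(h,[proj('wrist',D+n*h+M@np.array([0,a,b])).round(0) for a,b in ((-25,-23),(25,-23),(-25,23),(25,23))])
im=cv2.imread('pics/d_wrist.png')[:,:,::-1]; crop('w',im,180,200,380,310,4,'d_zoom')
E
```

```text
8 [array([224., 251.]), array([277., 251.]), array([330., 251.])]
0 [array([221., 257.]), array([277., 257.]), array([332., 257.])]
-11 [array([218., 264.]), array([277., 264.]), array([336., 264.])]
0 [array([235., 223.]), array([318., 223.]), array([238., 291.]), array([316., 291.])]
-4 [array([236., 221.]), array([318., 221.]), array([239., 288.]), array([315., 288.])]
4 [array([234., 225.]), array([319., 225.]), array([237., 294.]), array([316., 294.])]
```

View pics/d_zoom.png

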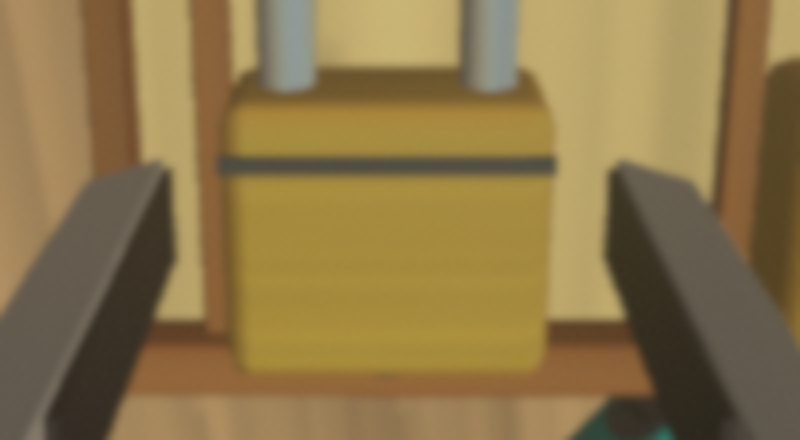

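```bash
python3 -m handwheel '[[0,0,0,0.01,0,0.003,0.75],[0,0,0,0.018,0,0.003,0.75],[0,0,0,0.018,0,0.003,0.6],[0,0,0,0.018,0,0.003,0.4],[0,0,0,0.018,0,0.003,0.4],[0,0,0,0.018,0,0.003,0.4]]' 30
```

```text
clock: 3.38
eef_pos: [530.8, 156.7, 51.8]
eef_rot: [1.564, 1.106, -0.106]
wrist_force: [-23.7, 5.2, 7.3]
finger_gap: 55.1
```

```bash
python3 -m handwheel '[[0,0,0,0,0,0,0.75],[0,0,0,-0.02,0,0,0.75],[0,0,0,-0.02,0,0,0.75]]' 30;python3 - <<'E'
from h import *
im=camera('wrist'); crop('w',im,180,200,380,310,4,'e_zoom')
M=rackM(-0.098); n=-M[:,0]; D=np.array([530.4,158.2,60.5])
go(D-n*3,M); print(telemetry.read_state()['wrist_force'])
E
```

```text
clock: 3.75
eef_pos: [528.4, 157.1, 57.8]
eef_rot: [1.565, 1.105, -0.105]
wrist_force: [-0.8, -0.1, 7.7]
finger_gap: 70.4
turn [-0.0003  0.001   0.0017] shift [ 0.0046  0.0096 -0.0043] deg 0.4 mm 3.4 rows 1.0 clock 3.8
[-1.7937265   0.19425475  8.7969826 ]
```

View pics/e_zoom.png

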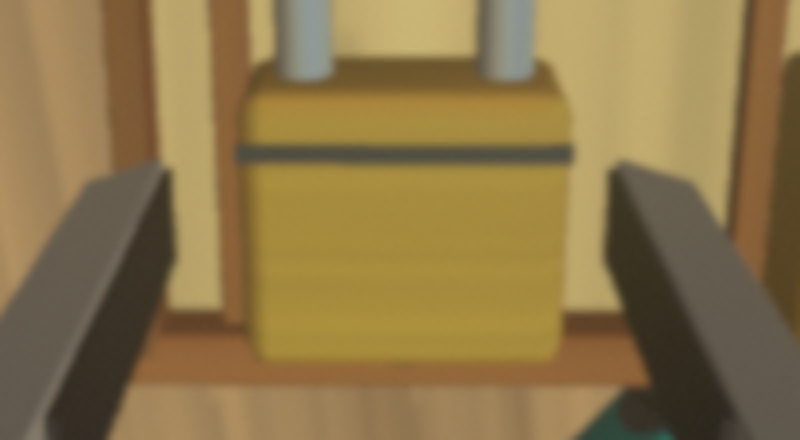

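```bash
python3 -m handwheel '[[0,0.001,0.002,0,0.01,-0.002,0.75],[0,0.001,0.002,0,0.01,-0.002,0.75],[0,0.001,0.002,0,0.01,-0.002,0.75]]' 30;python3 - <<'E'
from h import *
M=rackM(-0.098); n=-M[:,0]; D=np.array([530.4,158.2,60.5])
go(D-n*3,M); s=telemetry.read_state();print(s['wrist_force'],s['moment'])
E
```

```text
clock: 4.18
eef_pos: [531.0, 157.3, 58.8]
eef_rot: [1.571, 1.099, -0.099]
wrist_force: [-0.7, 0.0, -0.4]
finger_gap: 70.6
turn [-0.0002  0.0001 -0.0001] shift [ 0.0039  0.0006 -0.0027] deg 0.0 mm 1.4 rows 1.0 clock 4.175
[-0.72899866  0.02386245 -0.38727081] [-0.03477704  0.30506391 -0.02730543]
```

```bash
python3 -m handwheel '[[0,0,0,0.005,0,0,0.7],[0,0,0,0.005,0,0,0.6],[0,0,0,0.005,0,0,0.4],[0,0,0,0.005,0,0,0.4],[0,0,0,0.005,0,0,0.4]]' 30
```

```text
clock: 4.8
eef_pos: [531.6, 157.3, 57.4]
eef_rot: [1.571, 1.1, -0.099]
wrist_force: [0.4, 0.5, -2.2]
finger_gap: 49.5
```

```bash
python3 -m handwheel '[[0,0,0,-0.03,0,0,0.4],[0,0,0,-0.1,0,0,0.4],[0,0,0,-0.25,0,0,0.4],[0,0,0,-0.4,0,0,0.4],[0,0,0,-0.55,0,0,0.4],[0,0,0,-0.65,0,0,0.4],[0,0,0,-0.7,0,0,0.4]]';python3 - <<'E'
from h import *
im=camera('wrist'); cv2.imwrite('pics/f_wrist.png',im[:,:,::-1])
im=camera('top'); crop('t',im,155,135,425,255,2.9,'f_top')
s=telemetry.read_state();print(s['wrist_force'],s['moment'],s['eef_pos'])
E
```

```text
clock: 5.68
eef_pos: [436.0, 166.8, 246.1]
eef_rot: [1.573, 1.098, -0.096]
wrist_force: [-0.0, -0.4, -2.8]
finger_gap: 49.7
[-0.09202177 -0.2031444  -2.18867193] [-0.07652419  0.44569178 -0.03357866] [436.54813114 166.87887686 245.50645793]
```

View pics/f_wrist.png

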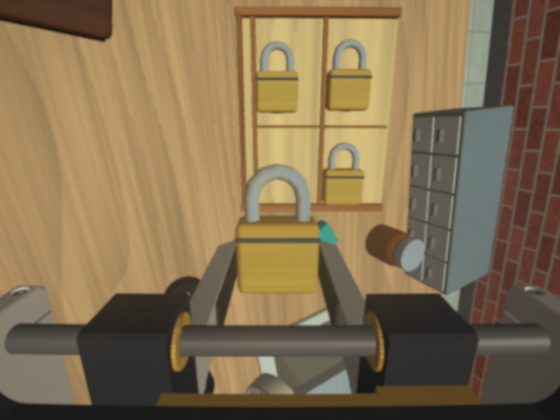

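View pics/f_top.png

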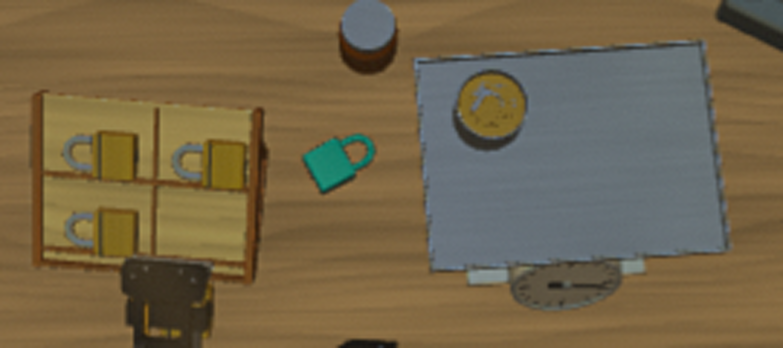

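```bash
python3 - <<'E'
from h import *
im=cv2.imread('pics/f_wrist.png')[:,:,::-1]; crop('w',im,200,150,360,310,4.5,'f_zoom')
s=telemetry.read_state();T=toolR().as_matrix()
for h in (-1,-3,-5,-7):
  print(h,[proj('wrist',s['eef_pos']+T@np.array([h,a,b])).round(1) for a,b in ((-25,-23),(25,-23),(-25,23),(25,23),(0,-57))])
for uv in [(298,155),(399,151),(406,220),(304,228)]: pass
E
```

```text
-1 [array([235.6, 222.3]), array([318.3, 222.4]), array([238.3, 289.7]), array([315.4, 289.7]), array([277., 166.])]
-3 [array([235.1, 223.4]), array([318.7, 223.4]), array([237.9, 291.3]), array([315.8, 291.4]), array([277. , 166.5])]
-5 [array([234.7, 224.5]), array([319.2, 224.5]), array([237.5, 293. ]), array([316.2, 293.1]), array([277. , 166.9])]
-7 [array([234.2, 225.6]), array([319.7, 225.6]), array([237.1, 294.8]), array([316.6, 294.8]), array([277. , 167.4])]
```

View pics/f_zoom.png

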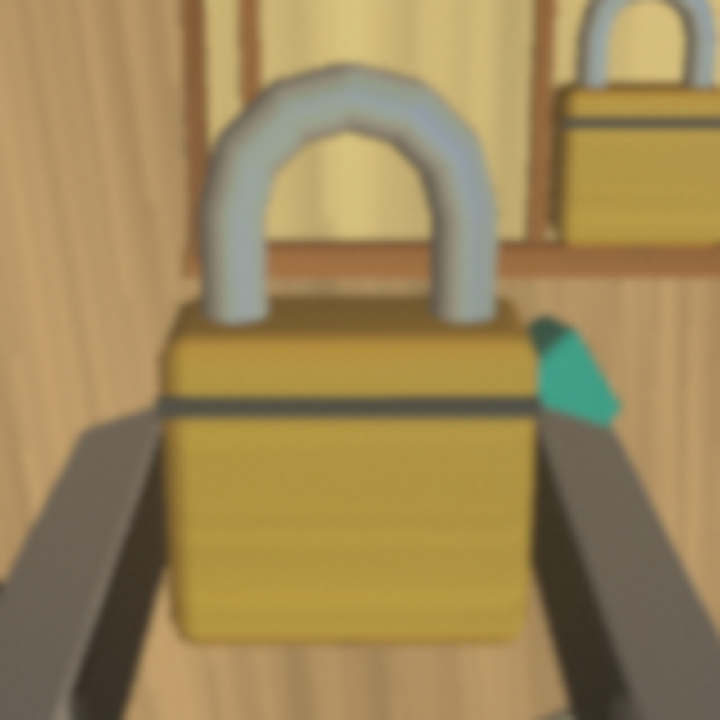

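```bash
python3 - <<'E'
from h import *
P=[onz('top',(155+a/2.9-.3,135+b/2.9-.3),172)[:2] for a,b in [(415,60),(704,42),(729,248),(432,270)]]
P=np.array(P);print(P.round(1),P.mean(0)); 
for i in range(4): print(np.linalg.norm(P[i]-P[(i+1)%4]).round(1),np.arctan2(*(P[(i+1)%4]-P[i])[::-1]).round(3))
yawv=[np.arctan2(-(P[0]-P[1])[0],(P[0]-P[1])[1]),np.arctan2(-(P[3]-P[2])[0],(P[3]-P[2])[1]),np.arctan2(*(P[0]-P[3])[::-1]),np.arctan2(*(P[1]-P[2])[::-1])];print('yaw',np.round(yawv,3))
t=onz('top',(155+491/2.9-.3,135+104/2.9-.3),222)
yaw=np.mean(yawv);c=P.mean(0);Rm=np.array([[np.cos(yaw),-np.sin(yaw)],[np.sin(yaw),np.cos(yaw)]])
print('tin',t.round(1),Rm.T@(t[:2]-c))
for l in [(-45,30),(-45,-60)]: print(l,c+Rm@np.array(l))
E
```

```text
[[ 696.7  -51.7]
 [ 711.5 -348.5]
 [ 497.4 -358.6]
 [ 480.2  -63.3]] [ 596.46299945 -205.50212551]
297.2 -1.521
214.3 -3.095
295.8 1.629
216.8 0.053
yaw [0.05  0.058 0.053 0.047]
tin [ 634.6 -121.9  222. ] [42.47866618 81.52034917]
(-45, 30) [ 549.96429839 -177.88200966]
(-45, -60) [ 554.64293896 -267.76031807]
```

```bash
python3 - <<'E'
from h import *
t=cv2.imread('pics/a_top.png')[:,:,::-1]; s=cv2.imread('pics/a_scene.png')[:,:,::-1]
crop('t',t,325,215,375,250,14,'dial_t'); crop('s',s,215,255,265,300,13,'dial_s')
M=frame(np.array([0,0,-1.]),np.array([np.cos(.052),np.sin(.052),0]))
go([480,-60,265],M)
go([559.6,-267.5,230],M)
E
```

```text
turn [-0.047   0.011  -0.1503] shift [0.0409 0.2244 0.7383] deg 28.4 mm 231.8 rows 4.0 clock 5.775
turn [-0.047   0.011  -0.1503] shift [0.2954 0.4671 1.4007] deg 28.4 mm 451.7 rows 8.0 clock 5.775
```

View pics/dial_t.png

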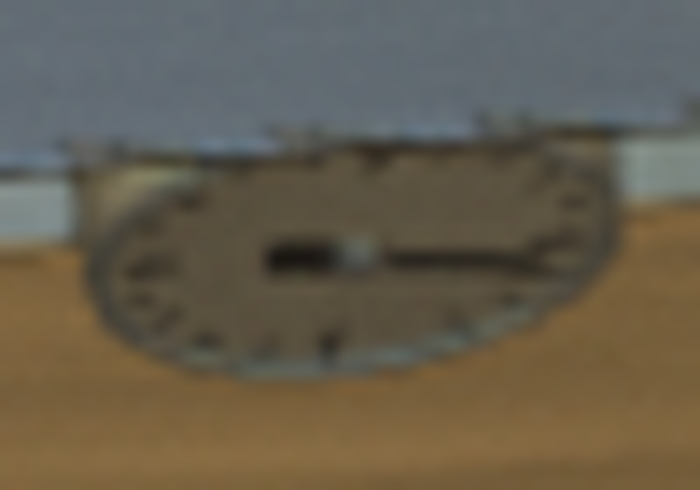

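View pics/dial_s.png

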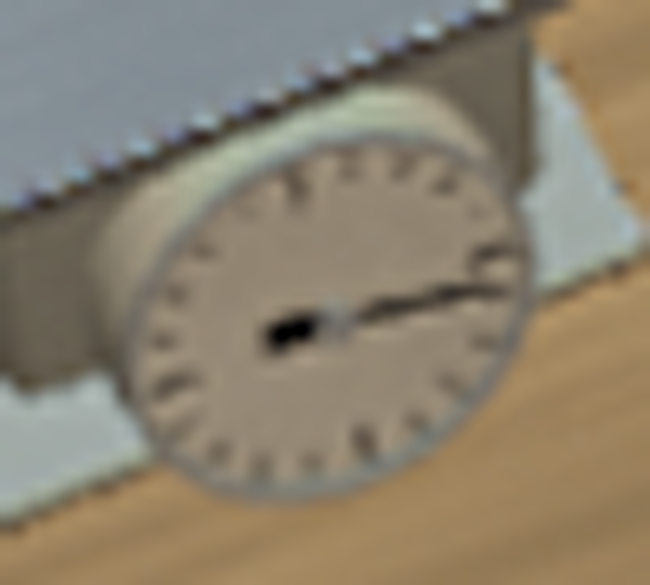

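The pointer in the scene crop is about 15° past the 500 g long mark, so the tin is about 0.58 kg. That should take two padlocks, which I'll check after each one. Carrying the first over now.

```bash
python3 -m handwheel '[[-0.047,0.011,-0.15,0.04,0.22,0.74,0.4],[-0.047,0.011,-0.15,0.04,0.22,0.74,0.4],[-0.047,0.011,-0.15,0.04,0.22,0.74,0.4],[-0.047,0.011,-0.15,0.04,0.22,0.74,0.4],[-0.047,0.011,-0.15,0.04,0.22,0.74,0.4]]'; python3 - <<'E'
from h import *
M=frame(np.array([0,0,-1.]),np.array([np.cos(.052),np.sin(.052),0]))
go([559.6,-267.5,225],M); print(telemetry.read_state()['wrist_force'])
E
```

```text
clock: 6.4
eef_pos: [479.1, -64.3, 262.7]
eef_rot: [-1.605, 1.569, -3.13]
wrist_force: [-0.7, -0.1, -2.9]
finger_gap: 49.9
turn [-0.0018 -0.      0.0006] shift [0.1253 0.237  0.6892] deg 0.3 mm 221.8 rows 4.0 clock 6.4
[-0.73504324 -0.13825515 -2.92732398]
```

```bash
python3 -m handwheel '[[0,0,0,0,0.08,0.23,0.4],[0,0,0,0,0.16,0.46,0.4],[0,0,0,0.04,0.237,0.69,0.4],[0,0,0,0.1,0.237,0.69,0.4],[0,0,0,0.125,0.237,0.69,0.4],[0,0,0,0.125,0.237,0.69,0.4]]'; python3 - <<'E'
from h import *
im=camera('wrist'); cv2.imwrite('pics/g_wrist.png',im[:,:,::-1])
M=frame(np.array([0,0,-1.]),np.array([np.cos(.052),np.sin(.052),0]))
go([559.6,-267.5,181],M); print(telemetry.read_state()['wrist_force'],telemetry.read_state()['eef_pos'])
E
```

```text
clock: 7.15
eef_pos: [559.4, -266.7, 223.8]
eef_rot: [-1.921, 1.567, 2.838]
wrist_force: [-0.0, 0.8, -2.5]
finger_gap: 49.5
turn [-0.0015 -0.0001  0.0007] shift [ 0.1464 -0.0002  0.0031] deg 0.3 mm 43.9 rows 1.0 clock 7.2
[ 0.12032418 -0.4108903  -1.46451663] [ 559.70585236 -266.57353002  224.92488486]
```

View pics/g_wrist.png

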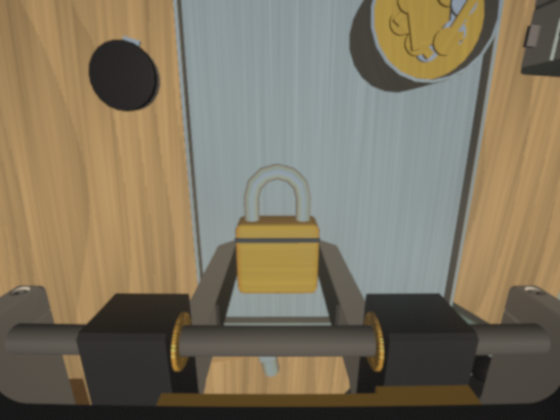

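```bash
python3 -m handwheel '[[0,0,0,0.07,0,0,0.4],[0,0,0,0.12,0,0,0.4],[0,0,0,0.135,0,0,0.4],[0,0,0,0.14,0,0,0.4],[0,0,0,0.145,0,0,0.4],[0,0,0,0.145,0,0,0.4]]'; python3 - <<'E'
from h import *
im=camera('top'); crop('t',im,325,215,375,250,14,'h_dt'); im=camera('scene'); crop('s',im,215,255,265,300,13,'h_ds')
s=telemetry.read_state();print(s['wrist_force'],s['eef_pos'])
E
```

```text
clock: 7.95
eef_pos: [559.7, -266.6, 181.8]
eef_rot: [-1.663, 1.569, 3.096]
wrist_force: [1.4, 0.6, -1.4]
finger_gap: 49.5
[-0.00690718  0.76994474 -3.00578272] [ 559.64629039 -266.6149678   181.6979727 ]
```

View pics/h_ds.png

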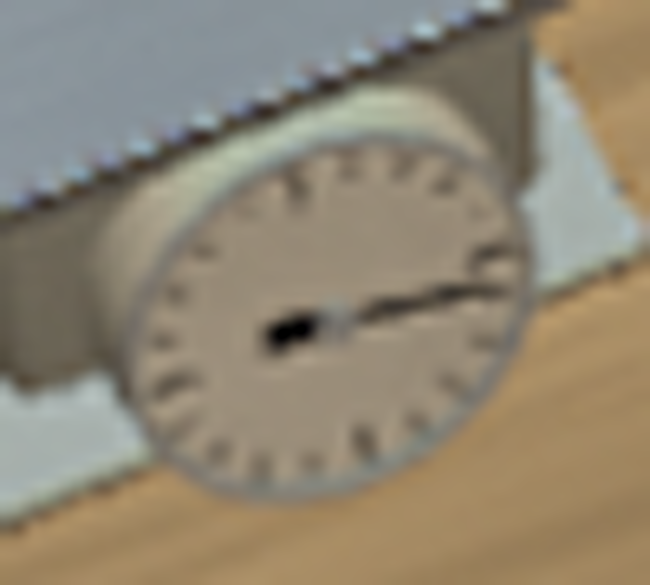

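Not yet touching, since the pointer hasn't moved. Lowering further in 1.5 mm steps.

```bash
python3 -m handwheel '[[0,0,0,0.005,0,0,0.4],[0,0,0,0.01,0,0,0.4],[0,0,0,0.01,0,0,0.4],[0,0,0,0.01,0,0,0.4]]'; python3 - <<'E'
from h import *
im=camera('scene'); crop('s',im,215,255,265,300,13,'i_ds')
s=telemetry.read_state();print(s['wrist_force'],s['eef_pos'])
E
```

```text
clock: 8.55
eef_pos: [559.7, -266.6, 178.7]
eef_rot: [-1.692, 1.569, 3.068]
wrist_force: [-0.1, -0.9, -2.2]
finger_gap: 49.8
[-0.58902689  0.04561877 -2.86636826] [ 559.6759579  -266.61421741  178.73559058]
```

View pics/i_ds.png

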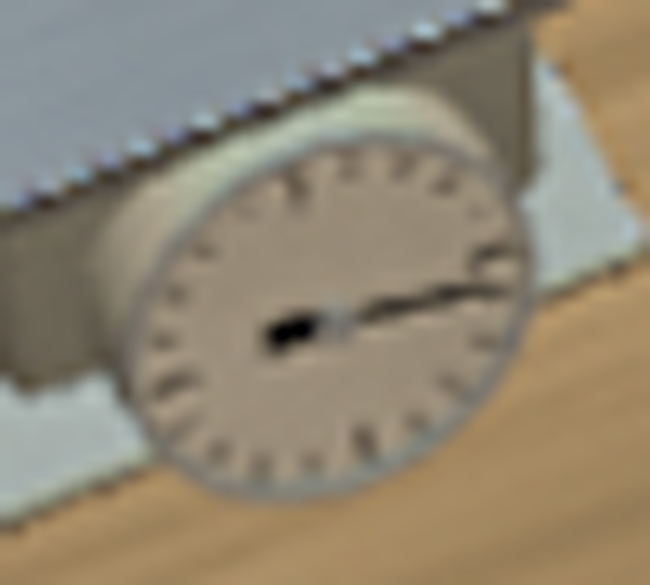

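```bash
python3 -m handwheel '[[0,0,0,0.005,0,0,0.4],[0,0,0,0.01,0,0,0.4],[0,0,0,0.012,0,0,0.4],[0,0,0,0.012,0,0,0.4],[0,0,0,0.012,0,0,0.4]]'; python3 - <<'E'
from h import *
im=camera('scene'); crop('s',im,215,255,265,300,13,'j_ds')
s=telemetry.read_state();print(s['wrist_force'],s['eef_pos'])
E
```

```text
clock: 9.22
eef_pos: [559.7, -266.6, 175.2]
eef_rot: [-1.669, 1.569, 3.09]
wrist_force: [-0.5, -0.4, -1.9]
finger_gap: 49.9
[ 0.45151109 -0.57825058 -1.68211824] [ 559.65342644 -266.62139964  175.18274854]
```

View pics/j_ds.png

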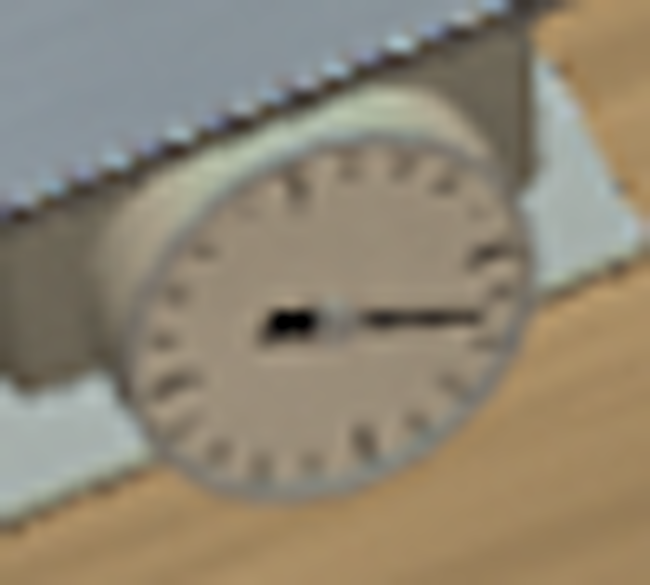

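```bash
python3 -m handwheel '[[0,0,0,0.004,0,0,0.4],[0,0,0,0.007,0,0,0.4],[0,0,0,0.007,0,0,0.4],[0,0,0,0.007,0,0,0.4]]'; python3 - <<'E'
from h import *
im=camera('scene'); crop('s',im,215,255,265,300,13,'k_ds')
s=telemetry.read_state();print(s['wrist_force'],s['eef_pos'])
E
```

```text
clock: 9.78
eef_pos: [559.7, -266.7, 173.2]
eef_rot: [-1.612, 1.569, -3.135]
wrist_force: [-0.2, 0.6, 0.1]
finger_gap: 49.5
[0.00146024 0.43838416 0.09789628] [ 559.70353085 -266.6375462   173.16594972]
```

View pics/k_ds.png

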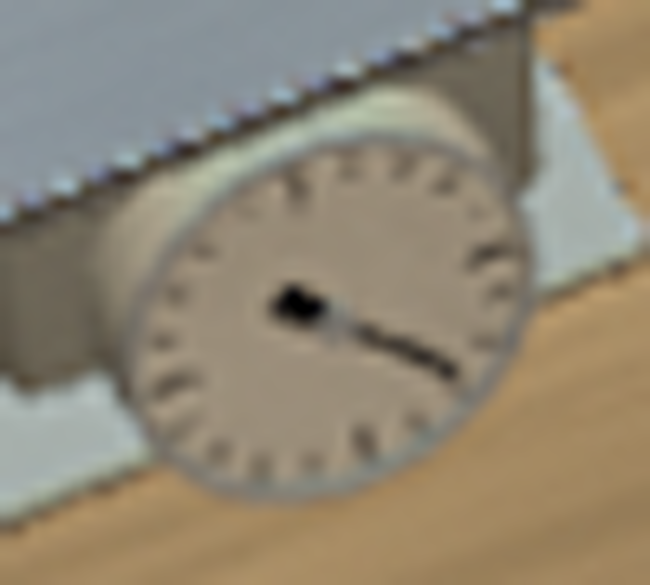

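```bash
python3 -m handwheel '[[0,0,0,0,0,0,0.56],[0,0,0,0,0,0,0.65],[0,0,0,0,0,0,0.72],[0,0,0,-0.05,0,0,0.75],[0,0,0,-0.15,0,0,0.75],[0,0,0,-0.3,0,0,0.75],[0,0,0,-0.3,0,0,0.75],[0,0,0,-0.3,0,0,0.75]]'; python3 - <<'E'
from h import *
im=camera('scene'); crop('s',im,215,255,265,300,13,'l_ds');crop('s',im,160,180,390,310,3.4,'l_s')
im=camera('wrist'); cv2.imwrite('pics/l_wrist.png',im[:,:,::-1])
M=rackM(-0.098); n=-M[:,0]; B=np.array([607.4,152.3,100.2])
go([480,-60,262],M);go(B+n*80,M)
E
```

```text
clock: 10.82
eef_pos: [559.7, -266.6, 263.1]
eef_rot: [-1.686, 1.569, 3.073]
wrist_force: [-0.7, -0.3, -0.1]
finger_gap: 70.6
turn [ 0.0453 -0.0112  0.1508] shift [ 0.002  -0.2324 -0.7   ] deg 28.4 mm 221.3 rows 4.0 clock 10.925
turn [ 0.0453 -0.0112  0.1508] shift [ 0.3034  0.1064 -1.4041] deg 28.4 mm 432.1 rows 7.0 clock 10.925
```

View pics/l_ds.png

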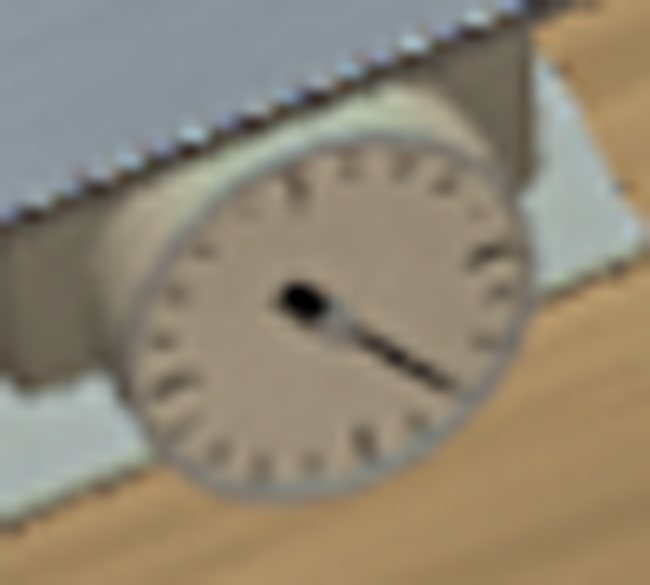

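View pics/l_wrist.png

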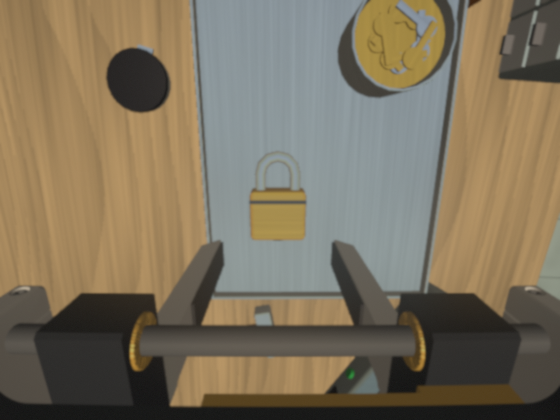

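```bash
python3 -m handwheel '[[0.045,-0.011,0.15,0,-0.23,-0.7,0.75],[0.045,-0.011,0.15,0,-0.23,-0.7,0.75],[0.045,-0.011,0.15,0,-0.23,-0.7,0.75],[0.045,-0.011,0.15,0,-0.23,-0.7,0.75],[0.045,-0.011,0.15,0,-0.23,-0.7,0.75]]'; python3 - <<'E'
from h import *
M=rackM(-0.098); n=-M[:,0]; B=np.array([607.4,152.3,100.2])
go(B+n*80,M)
E
```

```text
clock: 11.55
eef_pos: [479.5, -57.6, 262.5]
eef_rot: [1.571, 1.102, -0.094]
wrist_force: [0.8, -0.8, 0.7]
finger_gap: 70.5
turn [ 0.0012 -0.0006  0.0007] shift [ 0.3782  0.075  -0.7371] deg 0.3 mm 249.6 rows 4.0 clock 11.55
```

```bash
python3 -m handwheel '[[0.001,0,0.001,0,0.075,-0.2,0.75],[0.001,0,0.001,0.05,0.075,-0.4,0.75],[0.001,0,0.001,0.15,0.075,-0.6,0.75],[0.001,0,0.001,0.3,0.075,-0.73,0.75],[0.001,0,0.001,0.378,0.075,-0.737,0.75],[0.001,0,0.001,0.378,0.075,-0.737,0.75],[0.001,0,0.001,0.378,0.075,-0.737,0.75]]'; python3 - <<'E'
from h import *
im=camera('wrist'); cv2.imwrite('pics/m_wrist.png',im[:,:,::-1]); crop('w',im,180,130,380,280,4,'m_zoom')
M=rackM(-0.098); n=-M[:,0]; B=np.array([607.4,152.3,100.2])
print([proj('wrist',B+M@np.array([0,a,b])).round(1) for a,b in ((-25,-23),(25,-23),(-25,23),(25,23))])
go(B-n*0,M);go(B-n*3.5,M)
E
```

```text
clock: 12.42
eef_pos: [571.5, 155.0, 172.3]
eef_rot: [1.574, 1.098, -0.094]
wrist_force: [-1.0, -0.3, 0.5]
finger_gap: 70.5
[array([246.9, 191.9]), array([304.5, 191.9]), array([248.3, 241.3]), array([303.2, 241.3])]
turn [-0.0001 -0.0006 -0.0007] shift [ 0.2699 -0.0036 -0.0018] deg 0.2 mm 81.0 rows 2.0 clock 12.475
turn [-0.0001 -0.0006 -0.0007] shift [ 0.2816 -0.0036 -0.0018] deg 0.2 mm 84.5 rows 2.0 clock 12.475
```

View pics/m_zoom.png

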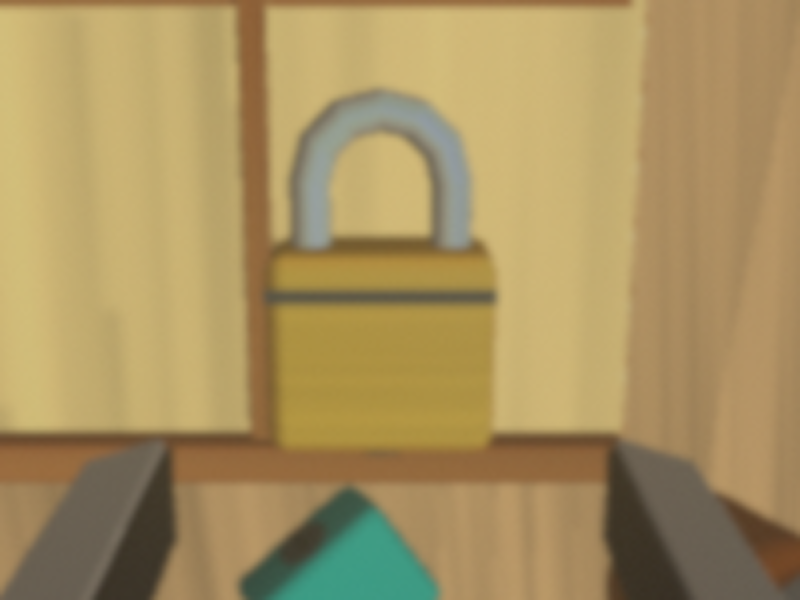

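```bash
python3 -m handwheel '[[0,-0.001,-0.001,0.12,-0.004,0,0.75],[0,-0.001,-0.001,0.2,-0.004,0,0.75],[0,-0.001,-0.001,0.25,-0.004,0,0.75],[0,-0.001,-0.001,0.27,-0.004,0,0.75],[0,-0.001,-0.001,0.279,-0.004,0,0.75],[0,-0.001,-0.001,0.279,-0.004,0,0.7],[0,-0.001,-0.001,0.279,-0.004,0,0.6],[0,-0.001,-0.001,0.279,-0.004,0,0.4],[0,-0.001,-0.001,0.279,-0.004,0,0.4],[0,-0.001,-0.001,0.279,-0.004,0,0.4]]' 30
```

```text
clock: 13.72
eef_pos: [608.4, 151.7, 98.0]
eef_rot: [1.569, 1.101, -0.101]
wrist_force: [-5.4, -0.4, 5.7]
finger_gap: 49.6
```

```bash
python3 -m handwheel '[[0,0,0,-0.03,0,0,0.4],[0,0,0,-0.1,0,0,0.4],[0,0,0,-0.25,0,0,0.4],[0,0,0,-0.4,0,0,0.4],[0,0,0,-0.55,0,0,0.4],[0,0,0,-0.6,0,0,0.4],[0,0,0,-0.6,0,0,0.4]]';python3 - <<'E'
from h import *
im=camera('wrist'); cv2.imwrite('pics/n_wrist.png',im[:,:,::-1])
s=telemetry.read_state();print(s['wrist_force'],s['eef_pos'])
M=frame(np.array([0,0,-1.]),np.array([np.cos(.052),np.sin(.052),0]))
go([500,-40,270],M)
E
```

```text
clock: 14.6
eef_pos: [527.2, 160.0, 258.4]
eef_rot: [1.57, 1.1, -0.1]
wrist_force: [0.4, -0.4, -1.8]
finger_gap: 49.4
[ 0.38276859 -0.46138192 -3.94677985] [527.21093784 159.77366976 257.24610567]
turn [-0.0471  0.0117 -0.149 ] shift [-0.0482 -0.003   0.6717] deg 28.2 mm 202.0 rows 4.0 clock 14.65
```

View pics/n_wrist.png

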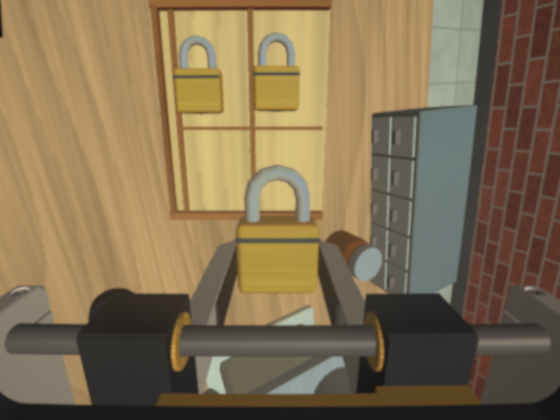

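```bash
python3 -m handwheel '[[-0.047,0.012,-0.149,-0.048,0,0.67,0.4],[-0.047,0.012,-0.149,-0.048,0,0.67,0.4],[-0.047,0.012,-0.149,-0.048,0,0.67,0.4],[-0.047,0.012,-0.149,-0.048,0,0.67,0.4],[-0.047,0.012,-0.149,-0.048,0,0.67,0.4]]';python3 - <<'E'
from h import *
M=frame(np.array([0,0,-1.]),np.array([np.cos(.052),np.sin(.052),0]))
go([549.7,-172.9,215],M)
E
```

```text
clock: 15.28
eef_pos: [501.0, -41.1, 268.2]
eef_rot: [-2.017, 1.568, 2.744]
wrist_force: [0.3, 0.1, -3.6]
finger_gap: 49.5
turn [-0.001  -0.0004  0.0009] shift [0.1765 0.1413 0.4469] deg 0.3 mm 150.3 rows 3.0 clock 15.275
```

```bash
python3 -m handwheel '[[0,0,0,0,0.07,0.2,0.4],[0,0,0,0,0.141,0.4,0.4],[0,0,0,0.03,0.141,0.447,0.4],[0,0,0,0.1,0.141,0.447,0.4],[0,0,0,0.176,0.141,0.447,0.4],[0,0,0,0.176,0.141,0.447,0.4]]'; python3 - <<'E'
from h import *
im=camera('wrist'); cv2.imwrite('pics/o_wrist.png',im[:,:,::-1])
M=frame(np.array([0,0,-1.]),np.array([np.cos(.052),np.sin(.052),0]))
go([549.7,-172.9,176],M);go([549.7,-172.9,170],M)
E
```

```text
clock: 16.02
eef_pos: [549.0, -171.6, 212.8]
eef_rot: [-2.013, 1.563, 2.749]
wrist_force: [0.3, -0.1, -2.3]
finger_gap: 50.0
turn [-0.0007 -0.0007  0.0014] shift [0.1281 0.001  0.0036] deg 0.3 mm 38.4 rows 1.0 clock 16.075
turn [-0.0007 -0.0007  0.0014] shift [0.1481 0.0011 0.0036] deg 0.3 mm 44.4 rows 1.0 clock 16.075
```

View pics/o_wrist.png

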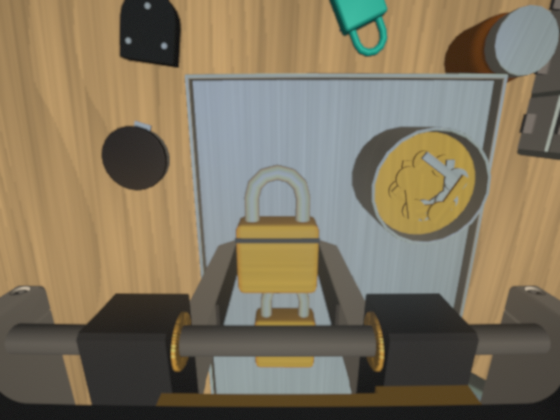

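```bash
python3 -m handwheel '[[0,0,0,0.07,0,0.004,0.4],[0,0,0,0.115,0,0.004,0.4],[0,0,0,0.13,0,0.004,0.4],[0,0,0,0.135,0,0.004,0.4],[0,0,0,0.14,0,0.004,0.4],[0,0,0,0.145,0,0.004,0.4],[0,0,0,0.145,0,0.004,0.4],[0,0,0,0.145,0,0.004,0.4]]'; python3 - <<'E'
from h import *
im=camera('scene'); crop('s',im,215,255,265,300,13,'p_ds')
s=telemetry.read_state();print(s['wrist_force'],s['eef_pos'])
E
```

```text
clock: 17.08
eef_pos: [549.6, -173.1, 171.2]
eef_rot: [-2.021, 1.567, 2.742]
wrist_force: [1.2, 0.6, -0.2]
finger_gap: 49.6
[ 1.20200603 -0.11179798 -1.48965484] [ 549.54136885 -173.07247919  171.12462394]
```

View pics/p_ds.png

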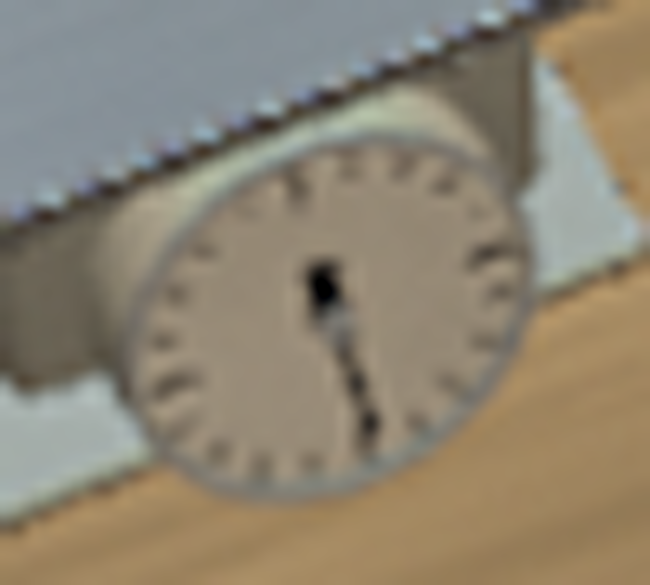

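```bash
python3 -m handwheel '[[0,0,0,0.002,0,0,0.4],[0,0,0,0.004,0,0,0.4],[0,0,0,0.004,0,0,0.4],[0,0,0,0.004,0,0,0.56],[0,0,0,0.004,0,0,0.65],[0,0,0,0.004,0,0,0.72],[0,0,0,-0.05,0,0,0.75],[0,0,0,-0.15,0,0,0.75],[0,0,0,-0.3,0,0,0.75],[0,0,0,-0.4,0,0,0.75],[0,0,0,-0.4,0,0,0.75],[0,0,0,-0.4,0,0,0.75]]'; python3 - <<'E'
from h import *
im=camera('scene'); crop('s',im,215,255,265,300,13,'q_ds');crop('s',im,160,180,390,310,3.4,'q_s')
im=camera('wrist'); cv2.imwrite('pics/q_wrist.png',im[:,:,::-1])
s=telemetry.read_state();print(s['wrist_force'],s['eef_pos'])
E
```

```text
clock: 18.62
eef_pos: [549.8, -173.2, 290.7]
eef_rot: [-2.018, 1.566, 2.744]
wrist_force: [0.6, 0.1, -0.0]
finger_gap: 70.5
[-0.17787409 -0.72691304 -0.2019773 ] [ 549.70391881 -173.17769339  290.13858256]
```

View pics/q_ds.png

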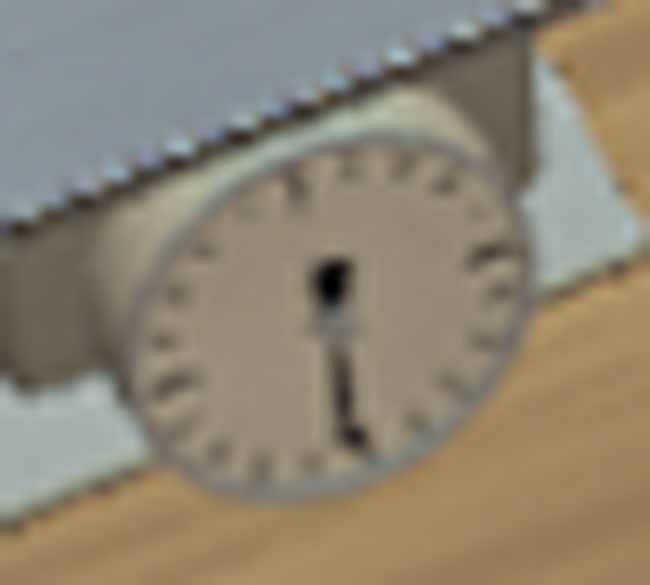

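View pics/q_wrist.png

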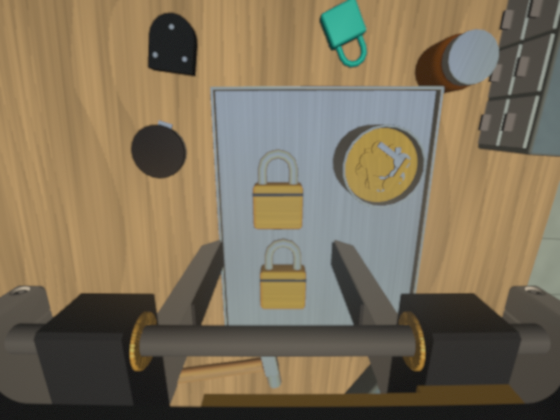

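View pics/q_s.png

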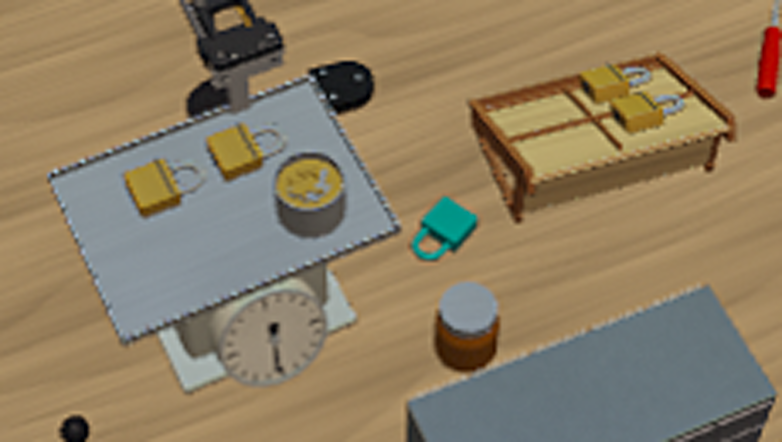

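The pointer is slightly past straight down, about 1.03 kg, and both padlocks and the tin lie on the tray. I'll back off and confirm on the near dial with the wrist camera.

```bash
python3 -m handwheel '[[0,0,0,0,-0.2,0,0.75],[0,0,0,0,-0.4,0,0.75],[0,0,0,0,-0.6,0,0.75],[0,0,0,0,-0.6,0,0.75],[0,0,0,0,-0.6,0,0.75]]'; python3 - <<'E'
from h import *
im=camera('wrist'); cv2.imwrite('pics/r_wrist.png',im[:,:,::-1])
im=camera('top'); crop('t',im,325,215,375,250,14,'r_dt')
print(proj('wrist',[490,-215,70]))
E
```

```text
clock: 19.35
eef_pos: [370.3, -182.2, 291.1]
eef_rot: [-2.03, 1.565, 2.732]
wrist_force: [1.2, 0.1, 0.9]
finger_gap: 70.4
[363.44906852 214.81529471]
```

View pics/r_wrist.png

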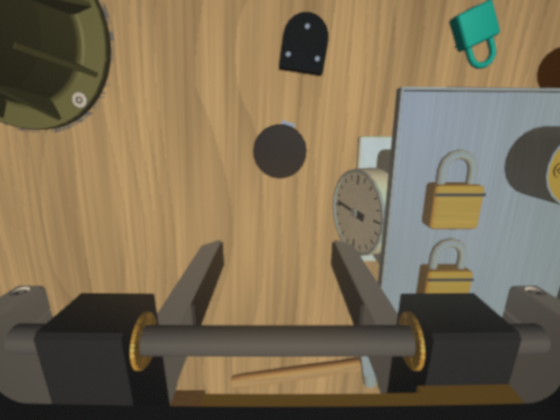

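View pics/r_dt.png

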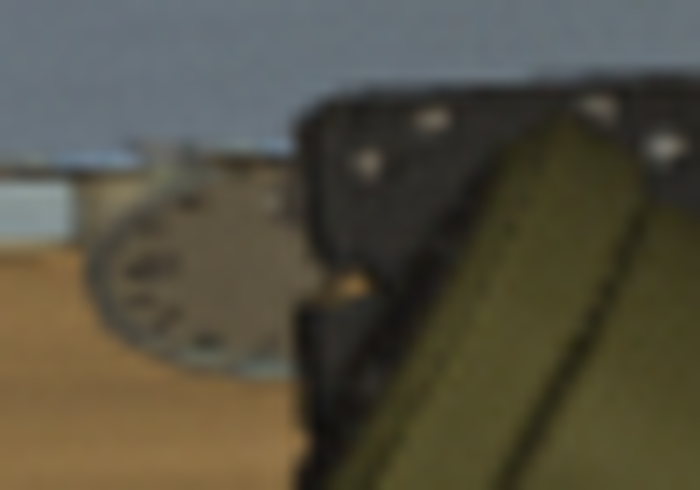

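```bash
python3 - <<'E'
from h import *
im=cv2.imread('pics/r_wrist.png')[:,:,::-1]; crop('w',im,325,160,395,265,5.7,'r_zoom')
E
```

```text
(no output)
```

View pics/r_zoom.png

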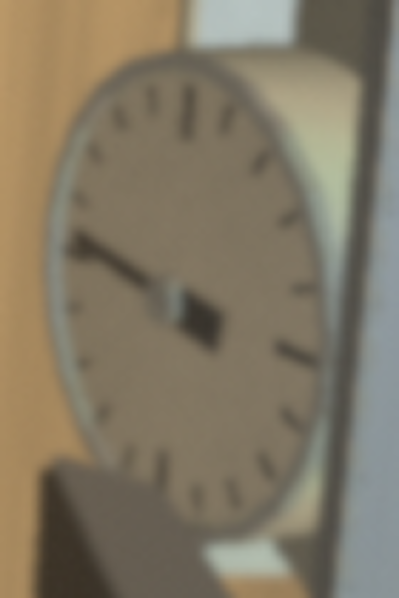

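Both dials show the pointer just past the 1 kg mark, and the gripper is clear of everything. Handing in.

```bash
python3 - <<'E'
from cell import order, telemetry
print(telemetry.read_state()['wrist_force'],order.sign_off())
E
```

```text
the job is handed in; nothing more can be done
[0.56995534 0.4572124  0.76549404] None
```

I added two worn padlocks, both from the rack's -y column, to the tin on the weighing tray and handed the job in at about 19.5 s. I lowered each one until the tray carried its weight, then let go.

**Weight:** the tin alone read about 0.55–0.6 kg, and the first padlock brought it to about 0.8 kg. With both, it reads about 1.03 kg by the scene camera. The wrist camera's close view of the near dial also shows the pointer slightly past straight down.

**Last pictures:** the tin is still on the tray, and the two spare padlocks are in their places. Nothing else on the bench looked moved, including the turquoise padlock. The gripper was open and clear of everything.

**What went wrong or disagreed:**
- **First grasp:** my first try on the first padlock closed on the ledge as well, with a 55 mm gap and about 25 N at the wrist. I opened, moved up about 5 mm and gripped it properly at 49.5 mm.
- **Rack height:** the camera estimates of the rack's height disagreed by several millimetres.
- **Contact height:** the first padlock touched the tray about 4–5 mm lower than I expected from the pictures, so I judged contact by the dial and the wrist force.
- **Last top view:** the arm hid part of the dial in that picture, so I did not use it for the final reading.

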